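Stand up the fallen bottle and bring it under the cap sealer

ROBOT

A 6-joint arm with a two-finger parallel gripper is mounted at the origin on the work surface. World frame = base frame: x ahead of the robot, y to its left, z up, the work surface at z = 0. Lengths are in mm, angles in rad, forces in N, time in s.
With the tool pointing down it reaches from about 325 to 1000 mm from the base axis. Payload 5.1 kg.
Tool frame: the origin (TCP) lies at the very end of the fingers, on their centre line; the grasp point (between the pads) lies arm.grip_point_offset behind it (arm.grip_point_offset is the distance from the TCP to the grasp point, in mm); z points along the fingers, y is the line along which they close (so a half turn about z gives the same grasp; the last joint's range is limited). The gripper opens to 85 mm and grips with 20 to 120 N. Pads are 22 mm wide; open, the fingers measure 114 mm over their backs; the gripper's body (76 mm by 85 mm) begins 54 mm behind the grasp point. The pads swing forward as they close: fully open they stand 13 mm farther back than shut.
Start: joints at [-1.299, 0.124, 1.65, -0, 1.367, -0.083], TCP at [225.779, -609.515, 231.322] pointing down, gripper open.
Joint ranges: [-2.61, 2.61], [-1.02, 2.33], [0.03, 2.71], [-1.35, 4.49], [0.32, 2.68], [-2.91, 2.91]. Speed limits (rad/s): [2.57, 2.57, 3.14, 3.14, 3.14, 3.14].

INTERFACE

Orientations are given as [roll, pitch, yaw] about the fixed x, y, z axes, in that order (R = Rz(yaw) Ry(pitch) Rx(roll)).
In Python, from workcell import arm gives the robot as it stands. The module is installed in compiled form; this text tells all that it offers.
- The arm moves only by the tool play_rows, never from a script. Its argument "rows" is a list of rows, each a list of 5 numbers: the closure, from 0 (fully open) to 1 (shut), then the shift along the world's x, y, z each as a share of 600 mm, from -1 to 1, then the turn about the world's z as a share of 0.5 rad, from -1 to 1. A call has exactly 10 rows; each row is the pose to reach, as a shift and turn from the pose commanded when the call began; what a row does not reach only later rows make up. A row lasts 1/12 s, in which the tool goes at most 41.7 mm and 7.16 degrees, less where a joint would pass 70% of its speed; a pose out of reach is approached as far as the arm can. A call with a number of a shift or a turn outside -1 to 1 is refused whole. A call with a gripper value outside its range is refused whole. The fingers move at their own pace and stop on an object; "newtons" is the grip in N (left out, the last holds). Time passes only in rows, so rows that repeat a pose let the fingers close, or fill a call up. It gives the time, the measured TCP pose, the force, the opening and the grip force at its end, in the units of the state.
- arm.read_state(): the state, without advancing time (a new reading comes with each control period).
- arm.snapshot(name): name is "scene" or "top" or "wrist"; returns a dict with "color" (400x640x3 uint8, blue, green, red), "range_z" (400x640 float32, mm along the optical axis (not along the pixel's ray), 0 where there is no reading), "fovy" (degrees; the focal length in pixels is half the picture's height over the tangent of half this angle, whatever the lens; pixels are square), "cx", "cy" (the principal point, pixels), "cam_to_world" (4x4, takes a point from camera to world coordinates); the wrist camera has in their place "tool_from_camera" (4x4, takes a point from camera to tool coordinates, whose origin is the TCP and whose axes are the flange's). Camera axes: x right, y down, z forward; pixel columns grow to the right and rows downward; lengths in mm; the calibration is good to about 2 mm. A picture is of the moment at which its call begins: read the wrist's pose just before it.
- arm.close_job(): hands the job in; it is judged then, once.
The state is a dict: "clock": time; "joint_positions": joint angles; "joint_velocities": joint speeds; "joint_torque": joint torques, N m; "eef_pos": TCP position; "eef_rot": TCP orientation; "ft_force": force on the tool from outside, world axes, zero at the start; "wrist_torque": the same for the moment, N m; "gripper_width": finger opening in mm; "finger_force": force on a finger pad.
Only numpy, scipy, OpenCV 4.12 (cv2) and the standard library are available. Lean on these libraries where they do the work, as an engineer would, in place of code of your own. Each camera call takes 0.05 s, during which the arm holds its last target. There are 200 camera calls.

TASK

First pull the sealer's sled (it has an orange grip) all the way back to the blue loading stop, then stand the fallen bottle upright on the table and let go of it. After that take it again and set it gently down, without dropping it, in the sled's round pocket while the sled is still at the loading stop, and let go. Finally slide the sled until the bottle stands centred under the white sealing head and leave it there; do not bump the head or disturb the other bottles on the way.

Things in the scene. Friction and masses are not known exactly. Their poses are not given: they have to be found in the camera images.
- station: fixed sealing station: an aluminium base plate 110 x 370 mm with two rails along its own y axis, a blue loading stop at its -y end and a grey stop at its +y end. Origin on the table, under the track's centre line. The sled's own axes are parallel to the station's
- sled (a joint): position of the sled along the station's y axis, 0 at the blue loading stop, growing towards +y to 0.23 m at the grey stop. Stays where it is left (friction about 1.5 N)
- pocket (a point): centre of the floor of the sled's round pocket, where the bottle stands; axes of the station. At joint 0 it lies 100 mm from the station's origin along its -y. 32 mm above the table. Pocket: 64 mm inner diameter, grey rim 7 mm above its green floor and 74 mm outer diameter, on a cream plate 100 x 80 mm
- grip_top (a point): centre of the top of the sled's orange grip, 81 mm above the table; axes of the station. An upright block 30 mm (x) by 16 mm (y, along the track), free from 29 mm above the table up, on a 26 mm wide cream arm; it stands 135 mm from the pocket's centre towards the station's -x (the robot's side)
- head: white sealing head, fixed, 88 mm in diameter, underside 162 mm above the table (a bottle in the pocket reaches 135 mm), top 276 mm; its post stands 125 mm beyond it (+x). Its place along the track differs each time: 150 to 200 mm from the pocket's place at the loading stop. Origin: on the table, under the head's axis; axes of the station. A yellow pointer on the far side marks the axis
- head_axis (a point): point on the head's vertical axis, 32 mm above the table, just where the pocket's centre has to come; axes of the station
- bottle: the fallen bottle: amber, pink label, black cap, lying on its side on the table at the start. Body 54 mm in diameter up to 72 mm from its underside, cap 44 mm in diameter from 79 to 103 mm. Mass about 120 g. Origin: centre of its underside; z is its axis, pointing to the cap
- other0: amber bottle with pink label and black cap, the same as the fallen one (54 mm diameter, 103 mm tall), standing; a bystander. Origin: centre of its underside; z is its axis
- other1: amber bottle with pink label and black cap, the same as the fallen one (54 mm diameter, 103 mm tall), standing; a bystander. Origin: centre of its underside; z is its axis
- other2: amber bottle with pink label and black cap, the same as the fallen one (54 mm diameter, 103 mm tall), standing; a bystander. Origin: centre of its underside; z is its axis
- other3: amber bottle with pink label and black cap, the same as the fallen one (54 mm diameter, 103 mm tall), standing; a bystander. Origin: centre of its underside; z is its axis
Mind the look-alikes: they are no part of the job. What is shaped like the bottle but purple or red is not meant.

How it is judged (in metres and radians):
On the way, in this order (a step that is already met when the one before it is completed fails the run):
1. the sled is fully back at the blue loading stop (within 6 mm) (value of joint sled below 0.006 m), for 0.2 s.
2. the bottle stands upright on the table, let go and still (angle between bottle's own z axis and vertical below 0.09 rad and height (world z) of bottle below 0.005 m and contact force between the fingers and bottle below 0.05 N and linear speed of bottle below 0.02 m/s), for 0.3 s.
3. the bottle stands upright in the pocket with the sled still at the loading stop (within 15 mm), let go and still (distance between bottle and pocket below 0.0085 m and z of bottle in the frame of pocket below 0.004 m and angle between bottle's own z axis and vertical below 0.09 rad and value of joint sled below 0.015 m and contact force between the fingers and bottle below 0.05 N and linear speed of bottle below 0.02 m/s), for 0.3 s.
At the end, for the whole second after the job is handed in: the bottle stands upright (within 5 degrees) on the floor of the sled's pocket, let go and still, and the sled is at rest with the pocket's centre within 8 mm of the head's axis along the track (distance between bottle and pocket below 0.0085 m and z of bottle in the frame of pocket below 0.004 m and angle between bottle's own z axis and vertical below 0.09 rad and contact force between the fingers and bottle below 0.05 N and linear speed of bottle below 0.02 m/s and y of pocket in the frame of head_axis between -0.008 and 0.008 m and velocity of joint sled between -0.005 and 0.005 m/s); the robot touches nothing.
It fails at once if another bottle is moved by more than 25 mm or toppled (distance of any of other0, other1, other2, other3 from where it was at the start of the episode above 0.025 m or angle between any of other0, other1, other2, other3's own z axis and vertical above 0.3 rad).
It fails at once if the sealing head is bumped (over 4 N) (contact force between head and anything else above 4 N).
It fails at once if the bottle is dropped: it moves faster than 0.45 m/s with no finger on it (contact force between the fingers and bottle below 0.05 N and linear speed of bottle above 0.45 m/s).
It also fails if it takes over 72 s, if anything falls off the work surface, if the arm or the gripper's body presses on something with over 40 N, if the wrist force passes 120 N, or if a joint passes its speed limit or range.

## Working session

There is one attempt and no reset: what is moved stays moved. The work goes in short steps, Python scripts to look and compute and a tool call to move; the robot and the scene stay as the last step left them, time stands still between calls to the robot, and variables do not carry over. Pictures are saved under pics/ and viewed, at most 10 in all, crops included, and the job is handed in when it is done.

Besides the shell and the picture viewer there is one more tool, called after ">>>" as name(argument=value, ...), one argument or row to a line, values as JSON. play_rows: Moves the arm, as the interface text tells. Its arguments: {"type":"object","properties":{"rows":{"type":"array"},"newtons":{"type":"number"}},"required":["rows"]}

```bash
mkdir -p pics
cat > h.py <<'E'
import numpy as np, cv2
from workcell import arm
from scipy.spatial.transform import Rotation as R
def snap(n):
    st=arm.read_state(); s=arm.snapshot(n); s["f"]=200/np.tan(np.radians(s["fovy"])/2)
    if n=="wrist":
        T=np.eye(4); T[:3,:3]=R.from_euler("xyz",st["eef_rot"]).as_matrix(); T[:3,3]=st["eef_pos"]
        s["T"]=T@np.array(s["tool_from_camera"])
    else: s["T"]=np.array(s["cam_to_world"])
    return s
def cloud(s):
    v,u=np.mgrid[0:400,0:640]; z=s["range_z"]
    P=np.stack([(u-s["cx"])/s["f"]*z,(v-s["cy"])/s["f"]*z,z],-1)
    P=P@s["T"][:3,:3].T+s["T"][:3,3]; P[z<=0]=np.nan
    return P
def ray(s,u,v,h):
    d=s["T"][:3,:3]@np.array([(u-s["cx"])/s["f"],(v-s["cy"])/s["f"],1.]); o=s["T"][:3,3]
    return o+d*(h-o[2])/d[2]
E
python3 - <<'E'
from h import *
print(arm.read_state(), arm.grip_point_offset)
for n in ["scene","top"]:
    s=snap(n); cv2.imwrite(f"pics/{n}0.png",s["color"]); np.save(f"pics/{n}0.npy",s,allow_pickle=True)
    print(n,s["f"],s["cx"],s["cy"],s["T"].round(3).tolist(),(s["range_z"]>0).mean())
E
```

```text
{'clock': 0.0, 'joint_positions': array([-1.29860503e+00,  1.24524130e-01,  1.65170308e+00,  5.58763499e-06,
        1.36749940e+00, -8.25736467e-02]), 'joint_velocities': array([-1.83531687e-03,  3.52150909e-04, -1.12748096e-03, -1.12312105e-03,
        5.74459209e-05,  5.65976888e-04]), 'joint_torque': array([-3.35275001e-05, -4.23611534e+01, -3.65450692e+01, -2.39872173e-05,
        6.84179657e-03, -6.86074344e-06]), 'eef_pos': array([ 225.61254105, -608.92447904,  230.02352467]), 'eef_rot': array([-3.13946642e+00, -1.81459620e-04,  3.54763618e-01]), 'ft_force': array([-0.82890533,  0.73269621,  0.56386486]), 'wrist_torque': array([-0.02195574,  0.02909832,  0.00782755]), 'finger_force': 0.0, 'gripper_width': 85.28307896232369} 18.700000000000003
scene 387.3455305370858 321.24327053998917 202.54490416565008 [[-0.501, 0.568, -0.653, 1207.121], [0.866, 0.342, -0.366, 382.46], [0.016, -0.748, -0.663, 755.083], [0.0, 0.0, 0.0, 1.0]] 0.995796875
top 398.00334353528865 316.7570893894797 202.09391359645383 [[0.024, -0.982, 0.189, 319.5], [-1.0, -0.027, -0.012, 20.888], [0.017, -0.189, -0.982, 1173.71], [0.0, 0.0, 0.0, 1.0]] 0.99609765625
```

View pics/scene0.png

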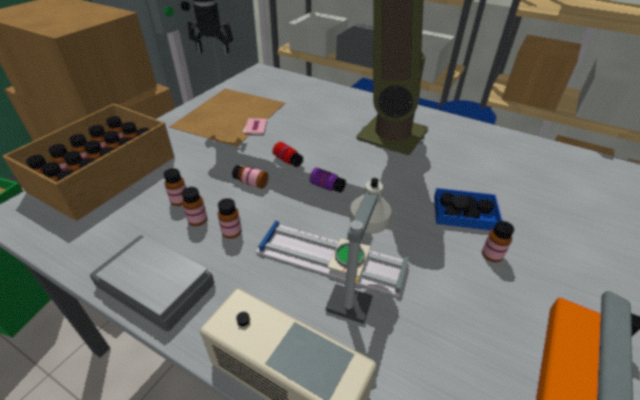

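View pics/top0.png

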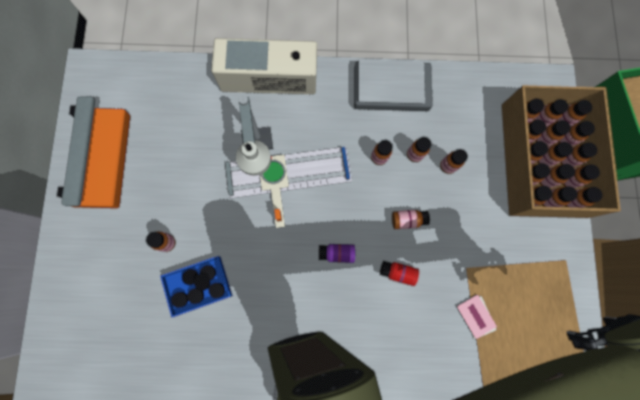

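The scene view shows three lying bottles: amber with a pink label at (250,176), red at (287,153) and purple at (327,179). In the top view they are at (410,219), (405,272) and (338,253). Standing amber bystanders are at top (382,152), (419,149), (454,160) and (160,241). The blue stop is at top (345,163), the green pocket at (273,172), the orange grip at (278,214) and the head at (252,155). I choose the amber one at top (410,219), with its cap to the right (−y), and check it in a crop.

```bash
cat > m1.py <<'E'
from h import *
def comps(s,P,lo,hi,name,roi,amin=15):
    hsv=cv2.cvtColor(s["color"],cv2.COLOR_BGR2HSV); m=cv2.inRange(hsv,lo,hi)
    k=np.zeros_like(m); x0,y0,x1,y1=roi; k[y0:y1,x0:x1]=1; m=m*k
    n,l,st,c=cv2.connectedComponentsWithStats(m)
    for i in range(1,n):
        if st[i,4]>=amin:
            q=P[l==i]; q=q[~np.isnan(q[:,0])]
            print(name,"px",c[i].round(1),"A",st[i,4],"mean",q.mean(0).round(1),"z10/50/95",np.percentile(q[:,2],[10,50,95]).round(1),
              "x",np.percentile(q[:,0],[5,95]).round(0),"y",np.percentile(q[:,1],[5,95]).round(0))
if __name__=="__main__":
  for n,roi in [("top",(190,110,480,300)),("scene",(160,130,440,330))]:
    s=np.load(f"pics/{n}0.npy",allow_pickle=True).item(); P=cloud(s); print(n)
    comps(s,P,(50,100,60),(85,255,255),"green",roi)
    comps(s,P,(100,120,60),(120,255,255),"blue",roi)
    comps(s,P,(5,150,150),(18,255,255),"orange",roi,6)
    comps(s,P,(0,0,0),(179,255,55),"black",roi)
    comps(s,P,(3,60,60),(17,255,190),"amber",roi)
    comps(s,P,(165,40,150),(179,140,255),"pink",roi)
    comps(s,P,(25,120,150),(35,255,255),"yellow",roi,3)
    # head: points z 250..290
    ok=(P[...,2]>258)&(P[...,2]<290); v,u=np.where(ok); sel=(u>roi[0])&(u<roi[2])&(v>roi[1])&(v<roi[3])
    q=P[v[sel],u[sel]]; print("headtop",len(q),q.min(0) if len(q) else 0,q.max(0) if len(q) else 0)
s=np.load("pics/top0.npy",allow_pickle=True).item()["color"]
a=cv2.resize(s[130:240,215:365],None,fx=5,fy=5,interpolation=cv2.INTER_CUBIC)[:, :750]
cv2.imwrite("pics/c1.png",a)
b=cv2.resize(s[190:290,310:450],None,fx=5,fy=5,interpolation=cv2.INTER_CUBIC); cv2.imwrite("pics/c2.png",b)
E
python3 m1.py
```

```text
top
green px [273.6 171.9] A 267 mean [627.  136.6  32.1] z10/50/95 [29.4 32.1 35.7] x [604. 652.] y [115. 159.]
blue px [345.  162.7] A 80 mean [663.3 -75.   26.8] z10/50/95 [24.3 26.8 29.8] x [622. 705.] y [-84. -68.]
blue px [213.6 276.9] A 679 mean [317.8 295.8  13.4] z10/50/95 [ 1.2  6.1 35.8] x [260. 366.] y [254. 350.]
blue px [192.  286.5] A 30 mean [289.6 354.3  15.3] z10/50/95 [ 1.5  5.3 53. ] x [282. 297.] y [336. 363.]
orange px [277.4 214.3] A 50 mean [492.9 116.   79.9] z10/50/95 [77.1 80.2 83. ] x [480. 505.] y [109. 123.]
black px [422.4 144.6] A 173 mean [ 700.5 -287.8  100.9] z10/50/95 [ 96.1 101.7 105.6] x [684. 717.] y [-306. -271.]
black px [383.7 147.7] A 166 mean [ 688.  -177.7  101.2] z10/50/95 [ 98.  101.9 104.8] x [672. 705.] y [-195. -161.]
black px [248.2 146.9] A 17 mean [620.5 174.5 275.5] z10/50/95 [274.  275.8 277. ] x [615. 625.] y [170. 178.]
black px [458.  156.8] A 181 mean [ 667.5 -388.4  100.3] z10/50/95 [ 93.9 101.6 105.1] x [651. 684.] y [-406. -372.]
black px [425.4 217.8] A 86 mean [ 499.6 -306.9   45.4] z10/50/95 [40.4 45.5 50.9] x [483. 517
[... 3999 characters left out ...]
 72.8 80.7] x [687. 730.] y [-386. -265.]
amber px [228.  216.8] A 140 mean [ 705.4 -168.1   73.9] z10/50/95 [66.6 74.2 80.7] x [684. 718.] y [-190. -155.]
amber px [197.6 223.2] A 53 mean [ 719.6 -274.5    9.1] z10/50/95 [ 4.3  8.7 14.7] x [703. 730.] y [-293. -265.]
amber px [232.1 235.6] A 57 mean [ 707.5 -164.5    8.8] z10/50/95 [ 4.2  8.7 15.8] x [690. 719.] y [-181. -154.]
pink px [254.2 131. ] A 56 mean [ 261.9 -432.7   11.7] z10/50/95 [ 9.6 11.7 14.4] x [245. 279.] y [-459. -407.]
pink px [251.6 172.2] A 107 mean [ 504.7 -251.4   52.6] z10/50/95 [47.2 53.5 57. ] x [489. 516.] y [-274. -235.]
headtop 320 [604.93471137 159.001918   258.15912795] [756.76007205 208.12586746 278.92729449]
```

View pics/c1.png

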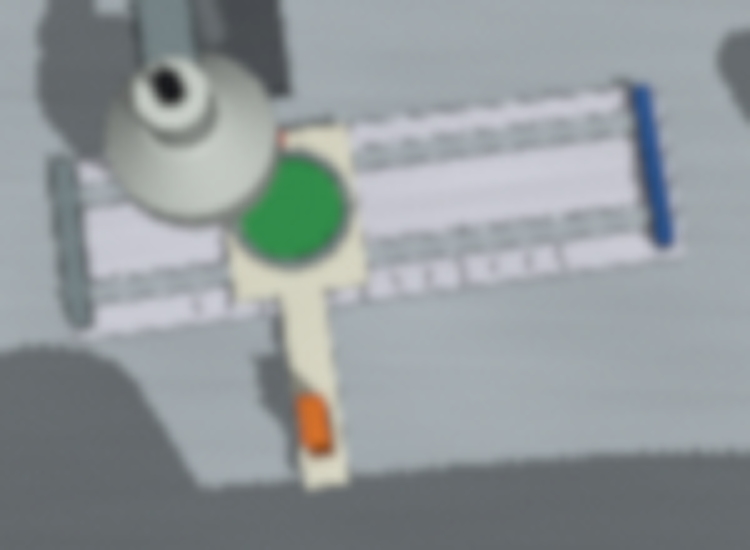

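View pics/c2.png

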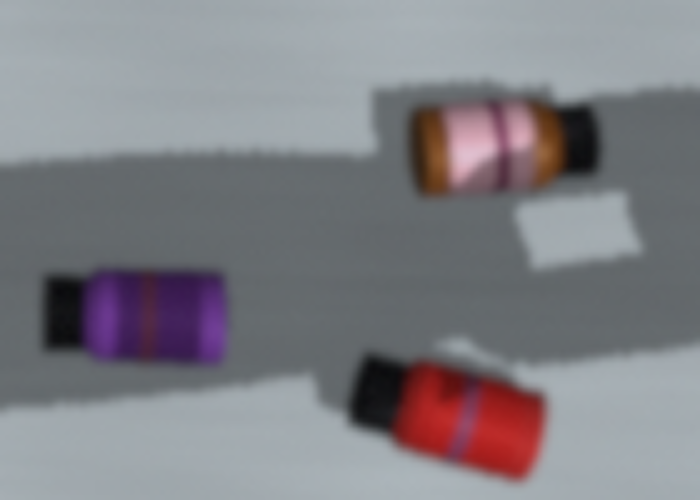

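The crops confirm the choice: the amber bottle with the pink label is at crop (505,145) = top px (411,219), cap towards −y. The station is yawed about 0.155 rad, and pocket to grip measures 136.6 mm against 135 expected. Moving towards the grip.

>>> play_rows(
  rows=[
    [0, 0.22, 0.6, 0, -0.4],
    [0, 0.22, 0.6, 0, -0.4],
    [0, 0.22, 0.6, 0, -0.4],
    [0, 0.22, 0.6, 0, -0.4],
    [0, 0.22, 0.6, 0, -0.4],
    [0, 0.22, 0.6, 0, -0.4],
    [0, 0.22, 0.6, 0, -0.4],
    [0, 0.22, 0.6, 0, -0.4],
    [0, 0.22, 0.6, 0, -0.4],
    [0, 0.22, 0.6, 0, -0.4],
  ],
)

```text
clock: 0.93
eef_pos: [358.7, -244.9, 230.8]
eef_rot: [-3.14, -0.001, 0.16]
ft_force: [-0.1, -0.2, -0.4]
gripper_width: 85.4
finger_force: 0.0
```

>>> play_rows(
  rows=[
    [0, 0.22, 0.6, -0.05, 0],
    [0, 0.22, 0.6, -0.05, 0],
    [0, 0.22, 0.6, -0.05, 0],
    [0, 0.22, 0.6, -0.05, 0],
    [0, 0.22, 0.6, -0.05, 0],
    [0, 0.22, 0.6, -0.05, 0],
    [0, 0.22, 0.6, -0.05, 0],
    [0, 0.22, 0.6, -0.05, 0],
    [0, 0.22, 0.6, -0.05, 0],
    [0, 0.22, 0.6, -0.05, 0],
  ],
)

```text
clock: 1.77
eef_pos: [490.3, 114.8, 200.3]
eef_rot: [-3.14, 0.001, 0.159]
ft_force: [-0.7, -1.2, -0.3]
gripper_width: 85.3
finger_force: 0.0
```

```bash
cat > w.py <<'E'
from h import *; from m1 import comps
import sys
s=snap("wrist"); P=cloud(s); st=arm.read_state()
print(st["clock"],st["eef_pos"].round(1),st["eef_rot"].round(3),s["T"].round(2).tolist())
np.save("pics/w_last.npy",s,allow_pickle=True); cv2.imwrite(f"pics/{sys.argv[1]}.png",s["color"])
full=(0,0,640,400)
comps(s,P,(50,100,60),(85,255,255),"green",full,60)
comps(s,P,(100,120,60),(120,255,255),"blue",full,60)
comps(s,P,(5,150,150),(18,255,255),"orange",full,60)
comps(s,P,(0,0,0),(179,255,45),"black",full,150)
E
python3 w.py w1 2>&1 | grep -v headtop
```

```text
1.8167 [490.2 114.  200.3] [-3.141e+00  1.000e-03  1.600e-01] [[0.16, -0.95, -0.28, 561.9], [-0.99, -0.15, -0.04, 125.05], [-0.0, 0.28, -0.96, 342.95], [0.0, 0.0, 0.0, 1.0]]
green px [323.6  28.2] A 2613 mean [623.2 132.9  32.8] z10/50/95 [31.8 32.8 34.1] x [604. 644.] y [113. 155.]
blue px [560.5  37.3] A 911 mean [650.4 -78.2  28.1] z10/50/95 [27.  28.1 29.4] x [621. 678.] y [-86. -71.]
blue px [ 81.  281.4] A 5579 mean [320.4 368.2  18.7] z10/50/95 [ 3.7 18.8 35.2] x [260. 373.] y [272. 433.]
orange px [318.9 182.3] A 540 mean [496.8 116.5  80.8] z10/50/95 [79.8 80.9 82.1] x [484. 509.] y [110. 123.]
black px [303.  350.3] A 48127 mean [484.9 132.6 253.9] z10/50/95 [230.6 275.6 292.4] x [328. 513.] y [ 49. 319.]
```

>>> play_rows(
  rows=[
    [0, 0.011, 0.003, -0.1, 0],
    [0, 0.011, 0.003, -0.2, 0],
    [0, 0.011, 0.003, -0.253, 0],
    [0, 0.011, 0.003, -0.253, 0],
    [0, 0.011, 0.003, -0.253, 0],
    [0, 0.011, 0.003, -0.253, 0],
    [1, 0.011, 0.003, -0.253, 0],
    [1, 0.011, 0.003, -0.253, 0],
    [1, 0.011, 0.003, -0.253, 0],
    [1, 0.011, 0.003, -0.253, 0],
  ],
  newtons=30,
)

```text
clock: 2.65
eef_pos: [497.9, 112.4, 51.7]
eef_rot: [3.141, -0.004, 0.155]
ft_force: [-0.1, 0.2, -0.6]
gripper_width: 38.5
finger_force: 0.0
```

>>> play_rows(
  rows=[
    [1, 0, 0, 0, 0],
    [1, 0, 0, 0, 0],
    [1, 0.003, -0.02, 0, 0],
    [1, 0.006, -0.04, 0, 0],
    [1, 0.012, -0.08, 0, 0],
    [1, 0.018, -0.12, 0, 0],
    [1, 0.025, -0.16, 0, 0],
    [1, 0.031, -0.2, 0, 0],
    [1, 0.031, -0.2, 0, 0],
    [1, 0.031, -0.2, 0, 0],
  ],
)

```text
clock: 3.48
eef_pos: [518.2, -10.3, 50.8]
eef_rot: [3.139, -0.007, 0.153]
ft_force: [9.0, -0.2, -0.7]
gripper_width: 15.3
finger_force: 33.8
```

```bash
cat > t.py <<'E'
from h import *; from m1 import comps
import sys
for n,roi in [("top",(190,110,480,300)),("scene",(160,130,440,330))]:
    s=snap(n); P=cloud(s); np.save(f"pics/{n}_last.npy",s,allow_pickle=True); cv2.imwrite(f"pics/{n}_{sys.argv[1]}.png",s["color"]); print(n)
    comps(s,P,(50,100,60),(85,255,255),"green",roi,20)
    comps(s,P,(100,120,60),(120,255,255),"blue",roi,60)
E
python3 t.py a
```

```text
top
green px [316.7 163. ] A 225 mean [652.9  10.1  50.8] z10/50/95 [ 28.8  31.7 338.4] x [559. 677.] y [-15.  36.]
blue px [344.6 160.3] A 67 mean [670.6 -73.7  26.8] z10/50/95 [24.3 26.5 30.1] x [637. 705.] y [-81. -66.]
blue px [213.8 276.8] A 638 mean [318.1 295.2  12.7] z10/50/95 [ 1.3  5.6 35.4] x [259. 365.] y [254. 348.]
scene
green px [300.4 240. ] A 334 mean [647.7  11.1  33.7] z10/50/95 [32.1 33.8 35.8] x [624. 672.] y [-14.  36.]
blue px [437.4 205.5] A 149 mean [326.3 268.1  23.5] z10/50/95 [ 7.3 24.5 37.5] x [264. 376.] y [249. 288.]
blue px [268.  235.5] A 130 mean [672.3 -71.8  28. ] z10/50/95 [24.2 28.7 31. ] x [626. 712.] y [-82. -63.]
```

>>> play_rows(
  rows=[
    [1, 0.002, -0.005, 0, 0],
    [1, 0.004, -0.01, 0, 0],
    [1, 0.005, -0.015, 0, 0],
    [1, 0.006, -0.02, 0, 0],
    [1, 0.006, -0.02, 0, 0],
    [1, 0.006, -0.02, 0, 0],
    [1, 0.006, -0.02, 0, 0],
    [1, 0.006, -0.02, 0, 0],
    [1, 0.006, -0.02, 0, 0],
    [1, 0.006, -0.02, 0, 0],
  ],
)

```text
clock: 4.42
eef_pos: [520.0, -21.0, 50.8]
eef_rot: [3.14, -0.003, 0.155]
ft_force: [1.5, -1.4, 4.8]
gripper_width: 15.5
finger_force: 33.7
```

>>> play_rows(
  rows=[
    [1, 0.001, -0.005, 0, 0],
    [1, 0.002, -0.01, 0, 0],
    [1, 0.002, -0.01, 0, 0],
    [1, 0.002, -0.01, 0, 0],
    [1, 0.002, -0.01, 0, 0],
    [1, 0.002, -0.01, 0, 0],
    [1, 0.002, -0.01, 0, 0],
    [1, 0.002, -0.01, 0, 0],
    [1, 0.002, -0.01, 0, 0],
    [1, 0.002, -0.01, 0, 0],
  ],
)

```text
clock: 5.25
eef_pos: [520.9, -26.8, 50.7]
eef_rot: [3.14, -0.002, 0.155]
ft_force: [2.4, 0.0, 5.7]
gripper_width: 15.5
finger_force: 33.8
```

>>> play_rows(
  rows=[
    [1, 0.001, -0.005, 0, 0],
    [1, 0.002, -0.01, 0, 0],
    [1, 0.002, -0.015, 0, 0],
    [1, 0.003, -0.02, 0, 0],
    [1, 0.003, -0.02, 0, 0],
    [1, 0.003, -0.02, 0, 0],
    [1, 0.003, -0.02, 0, 0],
    [1, 0.003, -0.02, 0, 0],
    [1, 0.003, -0.02, 0, 0],
    [1, 0.003, -0.02, 0, 0],
  ],
)

```text
clock: 6.08
eef_pos: [522.5, -36.0, 50.7]
eef_rot: [-3.138, -0.002, 0.155]
ft_force: [1.4, 11.0, 8.1]
gripper_width: 15.9
finger_force: 34.8
```

```bash
python3 t.py b; python3 w.py w2|grep -v black
```

```text
top
green px [325.  160.7] A 182 mean [657.7 -13.9  59.7] z10/50/95 [ 29.4  32.  347.1] x [562. 681.] y [-39.  12.]
blue px [213.9 276.9] A 642 mean [317.9 294.9  13. ] z10/50/95 [ 1.6  5.7 35.3] x [259. 365.] y [254. 348.]
scene
green px [290.9 237.2] A 331 mean [652.  -14.8  34. ] z10/50/95 [32.2 33.9 36.2] x [627. 676.] y [-40.   9.]
blue px [437.4 205.3] A 149 mean [326.5 268.1  23.9] z10/50/95 [ 7.9 24.1 37.2] x [264. 376.] y [249. 288.]
blue px [268.1 235.6] A 128 mean [672.3 -71.7  27.8] z10/50/95 [22.8 28.7 30.5] x [628. 712.] y [-81. -63.]
6.2333 [522.5 -36.   50.7] [-3.138e+00 -2.000e-03  1.550e-01] [[0.15, -0.95, -0.28, 593.72], [-0.99, -0.15, -0.04, -26.42], [-0.0, 0.28, -0.96, 193.52], [0.0, 0.0, 0.0, 1.0]]
green px [315.9  11.6] A 2264 mean [632.2 -17.6  32.7] z10/50/95 [31.8 32.7 33.8] x [626. 638.] y [-35.   1.]
blue px [450.7  35. ] A 1594 mean [633.2 -81.6  28. ] z10/50/95 [27.1 28.  29.1] x [619. 647.] y [-87. -76.]
orange px [317.4 301.4] A 979 mean [516.5 -36.7  80.8] z10/50/95 [80.  80.8 81.8] x [510. 524.] y [-44. -31.]
```

>>> play_rows(
  rows=[
    [0, 0, 0, 0, 0],
    [0, 0, 0, 0, 0],
    [0, 0, 0, 0, 0],
    [0, 0, 0, 0.06, 0],
    [0, 0, 0, 0.13, 0],
    [0, 0, 0, 0.2, 0],
    [0, 0, -0.05, 0.22, 0.25],
    [0, 0, -0.1, 0.22, 0.5],
    [0, 0, -0.16, 0.22, 0.75],
    [0, 0, -0.22, 0.22, 1],
  ],
  newtons=20,
)

```text
clock: 7.07
eef_pos: [521.0, -170.1, 181.5]
eef_rot: [3.142, 0.0, 0.653]
ft_force: [1.2, 0.6, -0.1]
gripper_width: 85.5
finger_force: 0.0
```

>>> play_rows(
  rows=[
    [0, -0.03, -0.06, 0, 0.25],
    [0, -0.03, -0.12, 0, 0.5],
    [0, -0.03, -0.18, 0, 0.75],
    [0, -0.03, -0.2, 0, 1],
    [0, -0.03, -0.2, 0, 1],
    [0, -0.03, -0.2, 0, 1],
    [0, -0.03, -0.2, 0, 1],
    [0, -0.03, -0.2, 0, 1],
    [0, -0.03, -0.2, 0, 1],
    [0, -0.03, -0.2, 0, 1],
  ],
)

```text
clock: 7.9
eef_pos: [503.8, -287.7, 181.5]
eef_rot: [-3.142, -0.0, 1.148]
ft_force: [-0.3, -0.6, 0.6]
gripper_width: 85.3
finger_force: 0.0
```

>>> play_rows(
  rows=[
    [0, 0, 0, 0, 0.25],
    [0, 0, 0, 0, 0.5],
    [0, 0, 0, 0, 0.75],
    [0, 0, 0, 0, 1],
    [0, 0, 0, 0, 1],
    [0, 0, 0, 0, 1],
    [0, 0, 0, 0, 1],
    [0, 0, 0, 0, 1],
    [0, 0, 0, 0, 1],
    [0, 0, 0, 0, 1],
  ],
)

```text
clock: 8.73
eef_pos: [503.6, -288.6, 181.5]
eef_rot: [-3.142, -0.0, 1.646]
ft_force: [-0.5, 0.5, -0.6]
gripper_width: 85.5
finger_force: 0.0
```

```bash
cat >> w.py <<'E'
comps(s,P,(3,60,60),(17,255,190),"amber",full,150)
comps(s,P,(165,40,150),(179,140,255),"pink",full,150)
E
python3 w.py w3; python3 t.py c
```

```text
8.7833 [ 503.6 -288.6  181.5] [ 3.142 -0.     1.647] [[1.0, 0.07, 0.02, 497.95], [0.08, -0.96, -0.28, -217.25], [0.0, 0.28, -0.96, 324.19], [0.0, 0.0, 0.0, 1.0]]
black px [606.2  69.5] A 4284 mean [ 684.  -183.    99.6] z10/50/95 [ 88.3 102.7 104.3] x [672. 701.] y [-200. -165.]
black px [564.  214.2] A 1413 mean [ 690.  -285.5   94.7] z10/50/95 [ 84.7  95.5 103.7] x [684. 701.] y [-304. -271.]
black px [326.7 359. ] A 40773 mean [ 505.2 -280.   256.7] z10/50/95 [243.  260.4 274.3] x [438. 570.] y [-297. -270.]
amber px [564.3  73.3] A 2027 mean [ 676.2 -183.9   73. ] z10/50/95 [65.3 74.2 79.4] x [667. 693.] y [-206. -159.]
amber px [507.8  79.6] A 351 mean [ 671.1 -184.5    8.4] z10/50/95 [ 3.8  8.4 13.9] x [667. 682.] y [-205. -162.]
amber px [316.5 109.8] A 1040 mean [ 495.4 -223.9   48.6] z10/50/95 [40.8 50.7 54.2] x [473. 518.] y [-231. -217.]
amber px [498.1 183.7] A 303 mean [ 685.5 -283.8    8.4] z10/50/95 [ 3.8  8.4 13.7] x [679. 701.] y [-307. -266.]
amber px [318.8 182.4] A 873 mean [ 501.8 -286.1   48.7] z10/50/95 [41.6 50.  54. ] x [480. 523.] y [-295. -279.]
amber px [5
[... 858 characters left out ...]
  9.8 10.8] x [181. 274.] y [-486. -413.]
top
green px [324.6 164.2] A 308 mean [655.3 -13.7  31.8] z10/50/95 [29.  31.8 35.4] x [631. 680.] y [-38.   9.]
blue px [345.1 162.5] A 75 mean [663.6 -75.3  27.2] z10/50/95 [23.8 27.4 30.5] x [624. 703.] y [-84. -68.]
blue px [214.  277.2] A 656 mean [317.3 294.5  13.3] z10/50/95 [ 1.7  6.  35.8] x [259. 365.] y [253. 348.]
scene
green px [290.5 237.5] A 307 mean [653.3 -15.1  33.8] z10/50/95 [32.3 33.8 35.7] x [629. 676.] y [-39.   9.]
blue px [437.3 205. ] A 157 mean [324.4 267.2  23.4] z10/50/95 [ 7.5 24.6 37.3] x [266. 377.] y [248. 288.]
blue px [267.6 236.3] A 132 mean [675.  -71.4  27.7] z10/50/95 [23.  28.9 31.1] x [630. 713.] y [-80. -63.]
```

View pics/w3.png

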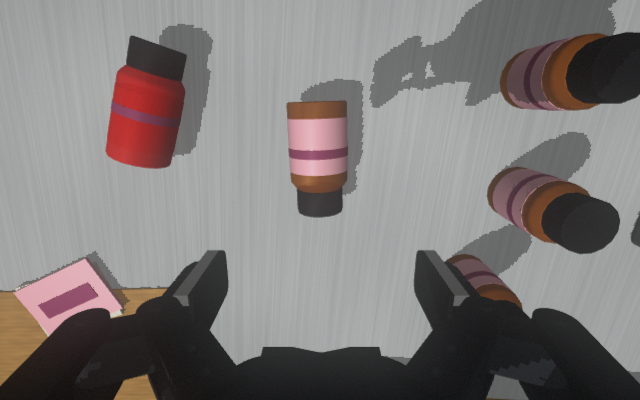

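The wrist view shows the amber bottle at (318,150) with its cap at (320,203), axis almost vertical in the picture; the fingers are below it. Descending on the cap.

>>> play_rows(
  rows=[
    [0, 0.001, -0.036, -0.06, 0.045],
    [0, 0.001, -0.036, -0.12, 0.045],
    [0, 0.001, -0.036, -0.18, 0.045],
    [0, 0.001, -0.036, -0.23, 0.045],
    [0, 0.001, -0.036, -0.27, 0.045],
    [0, 0.001, -0.036, -0.288, 0.045],
    [0, 0.001, -0.036, -0.288, 0.045],
    [0, 0.001, -0.036, -0.288, 0.045],
    [0, 0.001, -0.036, -0.288, 0.045],
    [1, 0.001, -0.036, -0.288, 0.045],
  ],
  newtons=20,
)

```text
clock: 9.72
eef_pos: [505.8, -311.4, 11.3]
eef_rot: [3.138, 0.003, 1.67]
ft_force: [-0.0, -0.1, 0.4]
gripper_width: 75.7
finger_force: 0.0
```

>>> play_rows(
  rows=[
    [1, 0, 0, 0, 0],
    [1, 0, 0, 0, 0],
    [1, 0, 0, 0, 0],
    [1, 0, 0, 0, 0],
    [1, 0, 0, 0, 0],
    [1, 0, 0, 0, 0],
    [1, 0, 0, 0, 0],
    [1, 0, 0, 0, 0],
    [1, 0, 0, 0, 0],
    [1, 0, 0, 0, 0],
  ],
)

```text
clock: 10.55
eef_pos: [504.8, -310.8, 9.6]
eef_rot: [3.141, 0.001, 1.67]
ft_force: [-1.3, -0.7, 5.2]
gripper_width: 43.3
finger_force: 22.6
```

>>> play_rows(
  rows=[
    [1, 0, 0.0045, 0.014, 0],
    [1, -0.001, 0.01, 0.027, 0],
    [1, -0.002, 0.017, 0.04, 0],
    [1, -0.0025, 0.025, 0.0515, 0],
    [1, -0.003, 0.034, 0.063, 0],
    [1, -0.004, 0.0435, 0.073, 0],
    [1, -0.005, 0.054, 0.083, 0],
    [1, -0.0065, 0.0655, 0.091, 0],
    [1, -0.008, 0.078, 0.099, 0],
    [1, -0.009, 0.09, 0.105, 0],
  ],
)

```text
clock: 11.38
eef_pos: [498.7, -255.4, 72.3]
eef_rot: [3.141, 0.0, 1.67]
ft_force: [-0.1, -0.5, -1.4]
gripper_width: 43.6
finger_force: 22.1
```

Run:
```python
from h import *
s=snap("scene"); a=cv2.resize(s["color"][110:240,160:360],None,fx=4,fy=4,interpolation=cv2.INTER_CUBIC)
t=snap("wrist")["color"]
cv2.imwrite("pics/up1.png",np.vstack([a[:, :640][:300],t[:300]])[:600])
```

```text
(no output)
```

View pics/up1.png

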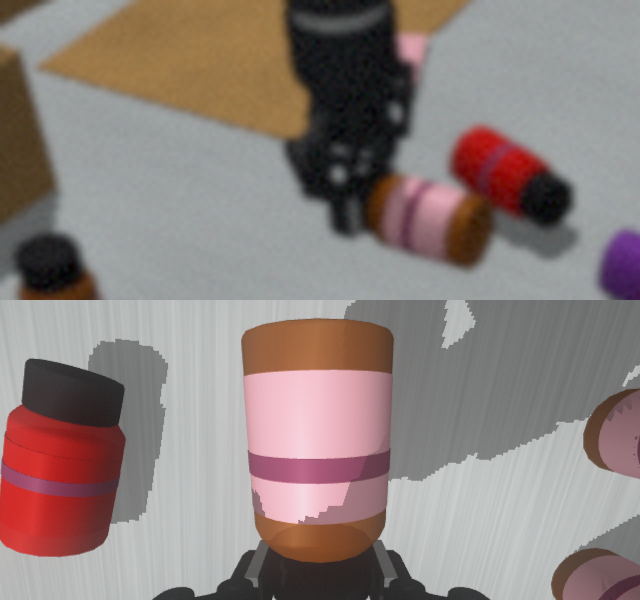

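The bottle stayed almost horizontal in the grip (top half: bottle at (430,220); bottom half: seen lengthwise), so the torsional hold is strong. I'll measure its tilt, then loosen the grip a little near the table so it can swing.

```bash
cat > tilt.py <<'E'
from h import *
s=snap("wrist"); P=cloud(s); st=arm.read_state()
hsv=cv2.cvtColor(s["color"],cv2.COLOR_BGR2HSV)
m=cv2.inRange(hsv,(165,40,110),(179,140,255))
m=cv2.morphologyEx(m,cv2.MORPH_CLOSE,np.ones((15,15)))
n,l,ss,c=cv2.connectedComponentsWithStats(m); 
d=np.linalg.norm(c[1:]-[318,150],axis=1)+1e4*(ss[1:,4]<1500); i=1+d.argmin()
q=P[(l==i)]; q=q[~np.isnan(q[:,0])]
# ridge: points along axis closest to camera, robust: central columns
u=np.where(l==i)[1]; q2=P[(l==i)&(np.abs(np.mgrid[0:400,0:640][1]-np.median(u))<8)]; q2=q2[~np.isnan(q2[:,0])]
y,z=q2[:,1],q2[:,2]; k=np.polyfit(y,z,1)
print(st["clock"],st["eef_pos"].round(1),"w",st["gripper_width"],"F",st["finger_force"],"pxc",c[i],"tilt deg below horizontal",-np.degrees(np.arctan(k[0])),"y",y.min(),y.max(),"z",z.min(),z.max())
a=cv2.inRange(hsv,(3,60,40),(17,255,200)); a[:, :int(np.median(u))-8]=0;a[:, int(np.median(u))+8:]=0
q3=P[a>0]; print("amber central", np.nanpercentile(q3,[2,98],axis=0).round(1).tolist())
E
python3 tilt.py
```

```text
11.5333 [ 498.9 -255.7   72. ] w 43.29959661319476 F 22.07906663417816 pxc [317.11884285 143.61649726] tilt deg below horizontal 0.667509717865958 y -223.04103733078338 -175.29630938172494 z 114.08417424741381 118.2072244915877
amber central [[486.6, -241.9, 110.4], [497.6, -162.3, 116.8]]
```

>>> play_rows(
  rows=[
    [0.6, 0, 0, 0, 0],
    [0.6, 0, 0, 0, 0],
    [0.6, 0, 0, 0, 0],
    [0.6, 0, 0, 0, 0],
    [0.6, 0, 0, 0, 0],
    [0.6, 0, 0, 0, 0],
    [0.6, 0, 0, 0, 0],
    [0.6, 0, 0, 0, 0],
    [0.6, 0, 0, 0, 0],
    [0.6, 0, 0, 0, 0],
  ],
)

```text
clock: 12.37
eef_pos: [498.8, -256.2, 71.7]
eef_rot: [3.142, -0.0, 1.67]
ft_force: [-1.1, -0.2, -1.2]
gripper_width: 43.0
finger_force: 22.1
```

>>> play_rows(
  rows=[
    [0.6, 0, 0, -0.02, 0],
    [0.6, 0, 0, -0.05, 0],
    [0.6, 0, 0, -0.08, 0],
    [0.6, 0, 0, -0.09, 0],
    [0.6, 0, 0, -0.09, 0],
    [0.6, 0, 0, -0.09, 0],
    [0.53, 0, 0, -0.09, 0],
    [0.53, 0, 0, -0.09, 0],
    [0.53, 0, 0, -0.09, 0],
    [0.53, 0, 0, -0.09, 0],
  ],
  newtons=20,
)

```text
clock: 13.2
eef_pos: [499.4, -256.5, 18.6]
eef_rot: [3.14, 0.001, 1.67]
ft_force: [0.7, -0.2, -0.8]
gripper_width: 43.5
finger_force: 22.1
```

>>> play_rows(
  rows=[
    [0.51, 0, 0, 0, 0],
    [0.51, 0, 0, 0, 0],
    [0.51, 0, 0, 0, 0],
    [0.51, 0, 0, 0, 0],
    [0.51, 0, 0, 0, 0],
    [0.51, 0, 0, 0, 0],
    [0.51, 0, 0, 0, 0],
    [0.51, 0, 0, 0, 0],
    [0.51, 0, 0, 0, 0],
    [0.51, 0, 0, 0, 0],
  ],
)

```text
clock: 14.03
eef_pos: [498.8, -256.2, 17.7]
eef_rot: [-3.142, 0.0, 1.67]
ft_force: [0.2, -0.6, -1.2]
gripper_width: 43.4
finger_force: 22.1
```

```bash
python3 tilt.py
```

```text
14.0833 [ 498.8 -256.2   17.7] w 43.51646797964532 F 22.09561675786972 pxc [317.20234146 143.62126829] tilt deg below horizontal 0.5207280997047877 y -224.14442759589954 -176.45302250478818 z 59.05773006828757 63.40705191363118
amber central [[486.6, -243.8, 55.8], [497.6, -163.1, 62.2]]
```

Partial closure does not lower the force. I'll put it down and regrip by only the last few mm of the cap, so gravity can beat the torsional friction.

>>> play_rows(
  rows=[
    [0.55, 0, 0, -0.008, 0],
    [0.55, 0, 0, -0.014, 0],
    [0.55, 0, 0, -0.015, 0],
    [0.55, 0, 0, -0.015, 0],
    [0, 0, 0, -0.015, 0],
    [0, 0, 0, -0.015, 0],
    [0, 0, 0, -0.015, 0],
    [0, 0, 0, 0.04, 0],
    [0, 0, 0, 0.1, 0],
    [0, 0, 0, 0.16, 0],
  ],
)

```text
clock: 14.92
eef_pos: [497.8, -255.5, 113.5]
eef_rot: [-3.139, -0.002, 1.67]
ft_force: [0.9, -0.9, 1.0]
gripper_width: 85.3
finger_force: 0.0
```

>>> play_rows(
  rows=[
    [0, 0, -0.02, 0.06, 0],
    [0, 0, -0.02, 0.1, 0],
    [0, 0, -0.02, 0.1, 0],
    [0, 0, -0.02, 0.1, 0],
    [0, 0, -0.02, 0.1, 0],
    [0, 0, -0.02, 0.1, 0],
    [0, 0, -0.02, 0.1, 0],
    [0, 0, -0.02, 0.1, 0],
    [0, 0, -0.02, 0.1, 0],
    [0, 0, -0.02, 0.1, 0],
  ],
)

```text
clock: 15.75
eef_pos: [498.6, -268.0, 173.0]
eef_rot: [-3.141, -0.001, 1.67]
ft_force: [-0.0, 0.1, -0.2]
gripper_width: 86.0
finger_force: 0.0
```

```bash
cat > cap.py <<'E'
from h import *
s=snap("wrist"); P=cloud(s); st=arm.read_state(); print(st["clock"],st["eef_pos"].round(1),st["eef_rot"].round(3))
cv2.imwrite("pics/cap.png",s["color"])
X=P[...,0];Y=P[...,1];Z=P[...,2]
m=(np.abs(X-500)<60)&(Y<-120)&(Y>-330)&(Z>8)&(Z<58)
q=P[m]
print("ext y",np.percentile(q[:,1],[0.2,1,99,99.8]).round(1))
for lo in range(-280,-160,10):
    k=q[(q[:,1]>=lo)&(q[:,1]<lo+10)]
    if len(k)>20: print(lo+5,"x",np.percentile(k[:,0],[1,99]).round(1),"mid",round(np.percentile(k[:,0],[1,99]).mean(),1),"ztop",np.percentile(k[:,2],98).round(1),len(k))
E
python3 cap.py
```

```text
15.8 [ 498.7 -268.1  173.3] [-3.141 -0.     1.67 ]
ext y [-265.1 -263.1 -163.3 -161.5]
-265 x [477.9 519.6] mid 498.8 ztop 49.6 231
-255 x [477.6 520.5] mid 499.0 ztop 49.6 542
-245 x [476.7 519.4] mid 498.0 ztop 49.6 545
-235 x [470.7 520.3] mid 495.5 ztop 54.3 614
-225 x [469.2 521.7] mid 495.4 ztop 54.9 737
-215 x [467.4 520.1] mid 493.8 ztop 55.2 769
-205 x [467.1 519.7] mid 493.4 ztop 55.2 802
-195 x [466.  517.9] mid 492.0 ztop 55.1 817
-185 x [464.7 517.3] mid 491.0 ztop 55.2 853
-175 x [464.  516.1] mid 490.1 ztop 54.9 871
-165 x [463.4 515.2] mid 489.3 ztop 54.7 617
```

>>> play_rows(
  rows=[
    [0, 0.0015, -0.0065, -0.06, 0],
    [0, 0.0015, -0.0065, -0.12, 0],
    [0, 0.0015, -0.0065, -0.18, 0],
    [0, 0.0015, -0.0065, -0.23, 0],
    [0, 0.0015, -0.0065, -0.265, 0],
    [0, 0.0015, -0.0065, -0.274, 0],
    [0, 0.0015, -0.0065, -0.274, 0],
    [0, 0.0015, -0.0065, -0.274, 0],
    [0.6, 0.0015, -0.0065, -0.274, 0],
    [0.6, 0.0015, -0.0065, -0.274, 0],
  ],
  newtons=20,
)

```text
clock: 16.63
eef_pos: [501.3, -273.1, 11.7]
eef_rot: [3.138, 0.003, 1.67]
ft_force: [0.2, -0.1, -0.2]
gripper_width: 64.1
finger_force: 0.0
```

>>> play_rows(
  rows=[
    [0.6, 0, 0, 0, 0],
    [0.6, 0, 0, 0, 0],
    [0.6, 0, 0, 0, 0],
    [0.6, 0, 0, 0, 0],
    [0.6, 0, 0.0045, 0.0145, 0],
    [0.6, -0.001, 0.01, 0.0285, 0],
    [0.6, -0.002, 0.017, 0.042, 0],
    [0.6, -0.0025, 0.025, 0.055, 0],
    [0.6, -0.003, 0.035, 0.067, 0],
    [0.6, -0.004, 0.045, 0.078, 0],
  ],
)

```text
clock: 17.47
eef_pos: [497.4, -244.4, 57.1]
eef_rot: [3.141, 0.0, 1.67]
ft_force: [0.4, 0.1, -1.5]
gripper_width: 41.2
finger_force: 20.4
```

```bash
python3 tilt.py
```

```text
17.5167 [ 497.9 -243.9   58.3] w 41.388030883511746 F 20.3982612490654 pxc [317.8282427  90.4396987] tilt deg below horizontal 28.56058903810237 y -187.18252702309175 -144.7486301857209 z 53.20595004008098 78.52609944719744
amber central [[482.5, -205.2, 47.6], [494.5, -134.3, 81.9]]
```

>>> play_rows(
  rows=[
    [0.6, -0.001, 0.011, 0.01, 0],
    [0.6, -0.002, 0.023, 0.0195, 0],
    [0.6, -0.0035, 0.036, 0.0275, 0],
    [0.6, -0.005, 0.0495, 0.0345, 0],
    [0.6, -0.0065, 0.0635, 0.0405, 0],
    [0.6, -0.008, 0.078, 0.045, 0],
    [0.6, -0.009, 0.0925, 0.0485, 0],
    [0.6, -0.011, 0.1075, 0.0505, 0],
    [0.6, -0.012, 0.1225, 0.051, 0],
    [0.6, -0.0135, 0.1375, 0.0505, 0],
  ],
)

```text
clock: 18.35
eef_pos: [488.8, -161.3, 86.0]
eef_rot: [-3.141, -0.001, 1.67]
ft_force: [0.2, -0.0, -0.1]
gripper_width: 34.2
finger_force: 0.0
```

```bash
python3 tilt.py;  python3 - <<'E'
from h import *
s=snap("scene"); a=cv2.resize(s["color"][110:240,190:340],None,fx=4,fy=4,interpolation=cv2.INTER_CUBIC)
cv2.imwrite("pics/up2.png",a)
E
```

```text
18.4 [ 488.4 -160.1   85.6] w 34.44520891312194 F 0.0 pxc [596.89014476 263.18421574] tilt deg below horizontal 34.75673842764603 y -205.4716958186579 -154.36342104842055 z 14.819422401828461 60.20613276776763
amber central [[684.6, -156.4, 2.4], [701.8, -154.5, 14.7]]
```

View pics/up2.png

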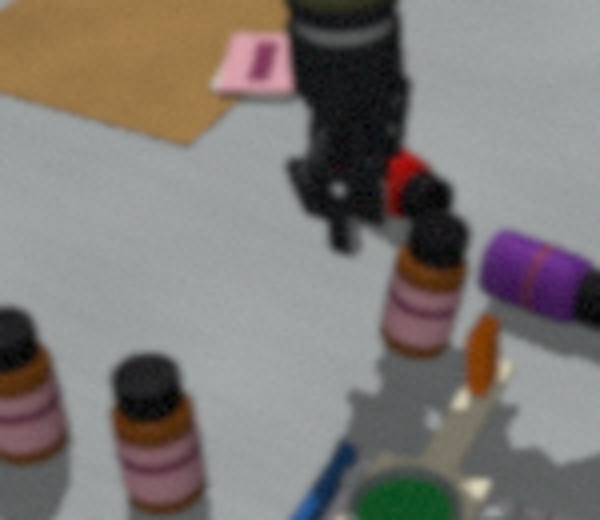

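The picture shows the bottle standing free of the fingers at crop (425,285), apparently leaning a little towards +y. I'll check whether it is rocking.

```bash
cat > cp.py <<'E'
from h import *
def caps(n="scene"):
    s=snap(n); P=cloud(s); hsv=cv2.cvtColor(s["color"],cv2.COLOR_BGR2HSV)
    m=((hsv[...,2]<60)&(P[...,2]>85)&(P[...,2]<112)).astype(np.uint8)
    k,l,ss,c=cv2.connectedComponentsWithStats(m); print(n,arm.read_state()["clock"])
    for i in range(1,k):
        if ss[i,4]>40:
            q=P[l==i]; t=q[q[:,2]>98.5]
            if len(t)<20: t=q
            n_=np.linalg.lstsq(np.c_[t[:,:2],np.ones(len(t))],t[:,2],rcond=None)[0]
            print(c[i].round(),ss[i,4],"ctr",((np.percentile(t,2,axis=0)+np.percentile(t,98,axis=0))/2).round(1),"zmin/max",q[:,2].min().round(),q[:,2].max().round(),"slope",n_[:2].round(3))
    return s
if __name__=="__main__":
    caps("scene"); caps("top"); caps("scene")
E
python3 cp.py
```

```text
scene 18.5
[500.  51.] 42 ctr [-789.5  202.6  106.7] zmin/max 86.0 112.0 slope [-0.096  0.047]
[395. 117.] 247 ctr [ 39.3   8.6 105.3] zmin/max 85.0 112.0 slope [-0.034 -0.007]
[123. 126.] 292 ctr [ 570.4 -698.   105.6] zmin/max 86.0 112.0 slope [-0.066  0.011]
[106. 135.] 298 ctr [ 636.  -698.5  105.3] zmin/max 85.0 112.0 slope [-0.069  0.014]
[ 88. 145.] 343 ctr [ 700.6 -696.7  105.5] zmin/max 86.0 112.0 slope [-0.065  0.011]
[ 67. 156.] 381 ctr [ 765.4 -697.   105.7] zmin/max 85.0 112.0 slope [-0.059  0.01 ]
[ 47. 167.] 428 ctr [ 829.8 -696.1  105.7] zmin/max 86.0 112.0 slope [-0.058  0.009]
[291. 168.] 224 ctr [ 477.8 -133.2  104.6] zmin/max 85.0 112.0 slope [-0.007 -0.03 ]
[172. 175.] 186 ctr [ 674.6 -391.6  103.2] zmin/max 85.0 107.0 slope [-0.031 -0.04 ]
[190. 195.] 208 ctr [ 708.3 -289.   102.6] zmin/max 85.0 107.0 slope [-0.053 -0.03 ]
[226. 207.] 210 ctr [ 695.  -177.6  103. ] zmin/max 85.0 107.0 slope [-0.058 -0.02 ]
[503. 229.] 257 ctr [416.5 442.3 103. ] zmin/max 85.0 108.0 slope [-0.021  0.006]
[635. 322.] 111 ctr [542.2 712.8  92. ] zmin/max 85.0 100.0 slope [-0.163 -0
[... 1944 characters left out ...]
12.0 slope [-0.066  0.01 ]
[ 68. 156.] 367 ctr [ 764.6 -696.   105.5] zmin/max 89.0 112.0 slope [-0.057  0.013]
[ 47. 167.] 408 ctr [ 829.4 -692.3  105.5] zmin/max 85.0 112.0 slope [-0.07   0.011]
[287. 170.] 232 ctr [ 491.1 -138.1  104.7] zmin/max 85.0 112.0 slope [-0.082  0.053]
[172. 176.] 191 ctr [ 674.2 -390.7  103.3] zmin/max 85.0 109.0 slope [-0.035 -0.041]
[190. 195.] 207 ctr [ 708.5 -289.3  103.2] zmin/max 85.0 107.0 slope [-0.022 -0.036]
[226. 207.] 209 ctr [ 695.  -177.3  103.3] zmin/max 85.0 107.0 slope [-0.01  -0.029]
[503. 229.] 258 ctr [417.1 442.2 102.7] zmin/max 85.0 108.0 slope [-0.045  0.013]
[635. 322.] 108 ctr [542.1 713.3  91.7] zmin/max 85.0 100.0 slope [-0.173 -0.225]
```

>>> play_rows(
  rows=[
    [0.6, 0, -0.03, 0.01, 0],
    [0.6, 0, -0.06, 0.03, 0],
    [0.6, 0, -0.09, 0.07, 0],
    [0.3, 0, -0.1, 0.12, 0],
    [0, 0, -0.1, 0.17, 0],
    [0, 0, -0.1, 0.18, 0],
    [0, 0, -0.1, 0.18, 0],
    [0, 0, -0.1, 0.18, 0],
    [0, 0, -0.1, 0.18, 0],
    [0, 0, -0.1, 0.18, 0],
  ],
)

```text
clock: 19.43
eef_pos: [488.2, -222.0, 192.1]
eef_rot: [-3.138, -0.002, 1.67]
ft_force: [-0.5, 0.5, 0.2]
gripper_width: 85.3
finger_force: 0.0
```

```bash
cat > cp2.py <<'E'
from h import *
def cap(n,roi):
    s=snap(n); P=cloud(s); hsv=cv2.cvtColor(s["color"],cv2.COLOR_BGR2HSV); print(n,arm.read_state()["eef_pos"].round(1),arm.read_state()["clock"])
    X,Y,Z=P[...,0],P[...,1],P[...,2]; x0,x1,y0,y1=roi
    m=((hsv[...,2]<70)&(Z>97)&(Z<112)&(X>x0)&(X<x1)&(Y>y0)&(Y<y1)).astype(np.uint8)
    k,l,ss,c=cv2.connectedComponentsWithStats(m)
    for i in range(1,k):
        if ss[i,4]>40:
            q=P[l==i]; (r)=cv2.minEnclosingCircle(q[:,:2].astype(np.float32)); w=np.linalg.lstsq(np.c_[q[:,:2],np.ones(len(q))],q[:,2],rcond=None)[0]
            print(" cap",c[i].round(),ss[i,4],"mean",q.mean(0).round(1),"mid",((np.percentile(q,1,axis=0)+np.percentile(q,99,axis=0))/2).round(1),"circ",np.round(r[0],1),round(r[1],1),"slope",w[:2].round(3))
    return s,P
if __name__=="__main__":
    r=(440,540,-200,0)
    for n in ["top","scene","wrist"]:
        s,P=cap(n,r); cv2.imwrite(f"pics/x_{n}.png",s["color"])
E
python3 cp2.py; python3 t.py d
```

```text
top [ 488.3 -222.   192.3] 19.4833
 cap [363. 219.] 173 mean [ 481.7 -119.2  102.3] mid [ 481.4 -119.3  102.8] circ [ 481.8 -119.5] 20.2 slope [0.001 0.015]
scene [ 488.5 -222.1  192.6] 19.5333
 cap [292. 169.] 139 mean [ 486.1 -118.   103.8] mid [ 483.8 -119.6  102.7] circ [ 482.5 -119.5] 22.8 slope [-0.051 -0.032]
wrist [ 488.7 -222.1  193. ] 19.5833
 cap [330.  57.] 3430 mean [ 484.4 -121.7  103.1] mid [ 484.4 -122.1  103. ] circ [ 484.6 -122. ] 21.9 slope [-0.001  0.003]
top
green px [324.6 164.2] A 310 mean [655.2 -13.8  32. ] z10/50/95 [29.1 32.2 35.3] x [631. 680.] y [-39.  11.]
blue px [345.2 162.7] A 70 mean [662.9 -75.4  27.3] z10/50/95 [24.5 27.5 30.9] x [623. 704.] y [-84. -68.]
blue px [213.9 277. ] A 651 mean [317.6 294.7  13.1] z10/50/95 [ 1.2  6.  36. ] x [259. 365.] y [253. 347.]
scene
green px [290.7 237.5] A 315 mean [653.  -14.7  33.9] z10/50/95 [32.2 33.9 36.1] x [629. 676.] y [-39.  10.]
blue px [437.3 205. ] A 156 mean [324.5 267.2  23.8] z10/50/95 [ 7.  25.1 37. ] x [265. 377.] y [248. 288.]
blue px [267.9 235.7] A 133 mean [672.7 -71.7  27.7] z10/50/95 [23.1 28.5 30.8] x [627. 713.] y [-81. -63.]
```

Upright and still at (484,−121), with the cap top flat at 103 mm. Now regrasp it by the cap.

>>> play_rows(
  rows=[
    [0, -0.007, 0.06, 0, 0],
    [0, -0.007, 0.12, 0, 0],
    [0, -0.007, 0.167, 0, 0],
    [0, -0.007, 0.167, 0, 0],
    [0, -0.007, 0.167, -0.05, 0],
    [0, -0.007, 0.167, -0.1, 0],
    [0, -0.007, 0.167, -0.15, 0],
    [0, -0.007, 0.167, -0.19, 0],
    [0, -0.007, 0.167, -0.2, 0],
    [0, -0.007, 0.167, -0.2, 0],
  ],
)

```text
clock: 20.52
eef_pos: [483.3, -122.1, 72.1]
eef_rot: [-3.137, -0.002, 1.669]
ft_force: [0.0, 0.3, 0.4]
gripper_width: 85.6
finger_force: 0.0
```

>>> play_rows(
  rows=[
    [0, 0, 0, 0, 0],
    [0.7, 0, 0, 0, 0],
    [0.7, 0, 0, 0, 0],
    [0.7, 0, 0, 0, 0],
    [0.7, 0, 0, 0, 0],
    [0.7, 0, 0, 0, 0],
    [0.7, 0, 0, 0, 0],
    [0.7, 0, 0, 0.03, 0],
    [0.7, 0, 0, 0.07, 0],
    [0.7, 0, 0, 0.12, 0],
  ],
  newtons=30,
)

```text
clock: 21.35
eef_pos: [483.1, -121.7, 144.7]
eef_rot: [-3.137, -0.002, 1.67]
ft_force: [0.9, -0.1, -1.6]
gripper_width: 43.3
finger_force: 31.1
```

>>> play_rows(
  rows=[
    [0.7, 0, 0, 0.02, 0],
    [0.7, 0.02, 0.02, 0.03, 0],
    [0.7, 0.05, 0.04, 0.03, -0.2],
    [0.7, 0.08, 0.06, 0.03, -0.4],
    [0.7, 0.12, 0.08, 0.03, -0.6],
    [0.7, 0.15, 0.1, 0.03, -0.8],
    [0.7, 0.17, 0.1, 0.03, -1],
    [0.7, 0.17, 0.1, 0.03, -1],
    [0.7, 0.17, 0.1, 0.03, -1],
    [0.7, 0.17, 0.1, 0.03, -1],
  ],
)

```text
clock: 22.18
eef_pos: [586.1, -62.5, 163.5]
eef_rot: [-3.14, 0.0, 1.171]
ft_force: [-0.3, -1.1, -1.7]
gripper_width: 43.2
finger_force: 31.3
```

```bash
cat > pk.py <<'E'
from h import *
s=snap("wrist"); P=cloud(s); st=arm.read_state(); print(st["eef_pos"].round(1),st["eef_rot"].round(3),st["gripper_width"],st["finger_force"],st["clock"])
cv2.imwrite("pics/pk.png",s["color"])
for n in ["wrist","top","scene"]:
    if n!="wrist": s=snap(n); P=cloud(s)
    hsv=cv2.cvtColor(s["color"],cv2.COLOR_BGR2HSV); m=cv2.inRange(hsv,(50,90,50),(85,255,255))
    X,Y,Z=P[...,0],P[...,1],P[...,2]; m[~((Z>25)&(Z<40)&(abs(X-650)<60)&(abs(Y+15)<60))]=0
    q=P[m>0]
    if len(q)<30: print(n,"few"); continue
    hull=cv2.convexHull(q[:,:2].astype(np.float32)); c,r=cv2.minEnclosingCircle(hull); e=cv2.fitEllipse(hull)
    print(n,len(q),"z",np.median(q[:,2]).round(1),"circ",np.round(c,1),round(r,1),"ell",np.round(e[0],1),np.round(e[1],1),"mid",((np.percentile(q,1,axis=0)+np.percentile(q,99,axis=0))/2).round(1))
E
python3 pk.py
```

```text
[586.1 -62.6 163.8] [-3.14   0.     1.171] 42.80378140325493 31.27618432044983 22.2333
wrist 4494 z 32.8 circ [656.3 -14.4] 31.1 ell [656.1 -14.1] [61.  61.3] mid [655.8 -13.9  32.8]
top 112 z 32.2 circ [655.6 -13.8] 30.3 ell [656.5 -13.8] [52.9 61.5] mid [658.5 -13.3  31.8]
scene 311 z 33.9 circ [653.2 -15.3] 31.0 ell [652. -16.] [57.2 60.4] mid [652.5 -14.6  34. ]
```

View pics/pk.png

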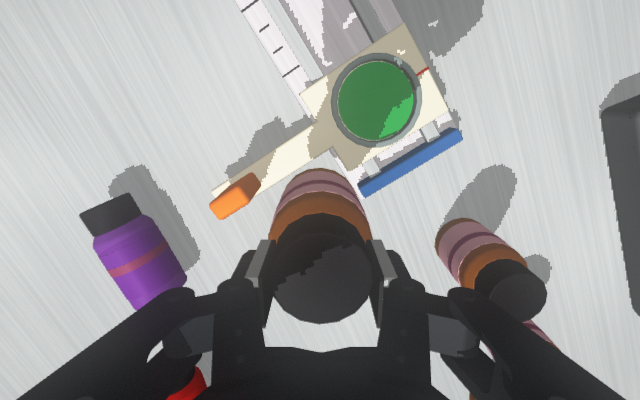

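The view shows the bottle held, cap at (320,268), with the green pocket at (377,99) and the sled against the blue stop. I'll check the cap's offset from the TCP in the grip.

```bash
cat > off.py <<'E'
from h import *
s=snap("wrist"); P=cloud(s); st=arm.read_state(); e=st["eef_pos"]
for dz in [range(27,40)]:
    d=P-e; m=(d[...,2]>26)&(d[...,2]<38)&(np.hypot(d[...,0],d[...,1])<26)&(np.arange(400)[:,None]<330)
    q=P[m]; q=q[q[:,2]>np.percentile(q[:,2],90)-5]
    c,r=cv2.minEnclosingCircle(q[:,:2].astype(np.float32)); w=np.linalg.lstsq(np.c_[q[:,:2],np.ones(len(q))],q[:,2],rcond=None)[0]
    print(e.round(1),len(q),"ztop",np.median(q[:,2]).round(1),"circ",np.round(c,1),round(r,1),"off",np.round(np.array(c)-e[:2],1),"mean off",(q.mean(0)-e)[:2].round(1),"slope",w[:2].round(3))
E
python3 off.py
```

```text
[586.4 -62.7 164.4] 7903 ztop 191.4 circ [586.9 -61.6] 25.5 off [0.5 1.1] mean off [0.8 2.2] slope [-0.008  0.003]
```

>>> play_rows(
  rows=[
    [0.7, 0.04, 0.03, 0, 0],
    [0.7, 0.08, 0.055, 0, 0],
    [0.7, 0.114, 0.0795, 0, 0],
    [0.7, 0.114, 0.0795, 0, 0],
    [0.7, 0.114, 0.0795, -0.02, 0],
    [0.7, 0.114, 0.0795, -0.04, 0],
    [0.7, 0.114, 0.0795, -0.06, 0],
    [0.7, 0.114, 0.0795, -0.075, 0],
    [0.7, 0.114, 0.0795, -0.08, 0],
    [0.7, 0.114, 0.0795, -0.08, 0],
  ],
)

```text
clock: 23.22
eef_pos: [653.8, -15.0, 114.1]
eef_rot: [-3.138, 0.001, 1.169]
ft_force: [-0.4, -0.8, -0.7]
gripper_width: 43.1
finger_force: 31.5
```

>>> play_rows(
  rows=[
    [0.7, 0.001, 0, -0.003, 0],
    [0.7, 0.001, 0, -0.006, 0],
    [0.7, 0.001, 0, -0.009, 0],
    [0.7, 0.001, 0, -0.012, 0],
    [0.7, 0.001, 0, -0.014, 0],
    [0.7, 0.001, 0, -0.015, 0],
    [0.7, 0.001, 0, -0.016, 0],
    [0.7, 0.001, 0, -0.016, 0],
    [0.7, 0.001, 0, -0.016, 0],
    [0.7, 0.001, 0, -0.016, 0],
  ],
)

```text
clock: 24.05
eef_pos: [656.1, -14.7, 106.9]
eef_rot: [3.141, -0.0, 1.17]
ft_force: [0.5, 0.1, -1.2]
gripper_width: 43.2
finger_force: 31.5
```

>>> play_rows(
  rows=[
    [0.7, 0, 0, -0.0015, 0],
    [0.7, 0, 0, -0.003, 0],
    [0.7, 0, 0, -0.004, 0],
    [0.7, 0, 0, -0.005, 0],
    [0.7, 0, 0, -0.005, 0],
    [0.7, 0, 0, -0.005, 0],
    [0.7, 0, 0, -0.005, 0],
    [0.7, 0, 0, -0.005, 0],
    [0.7, 0, 0, -0.005, 0],
    [0.7, 0, 0, -0.005, 0],
  ],
)

```text
clock: 24.88
eef_pos: [656.3, -14.6, 105.1]
eef_rot: [3.141, -0.0, 1.17]
ft_force: [-2.5, 1.7, 4.9]
gripper_width: 42.9
finger_force: 32.1
```

>>> play_rows(
  rows=[
    [0.7, 0, 0, 0, 0],
    [0, 0, 0, 0, 0],
    [0, 0, 0, 0, 0],
    [0, 0, 0, 0, 0],
    [0, 0, 0, 0, 0],
    [0, 0, 0, 0.03, 0],
    [0, 0, 0, 0.07, 0],
    [0, 0, 0, 0.11, 0],
    [0, 0, 0, 0.12, 0],
    [0, 0, 0, 0.12, 0],
  ],
)

```text
clock: 25.72
eef_pos: [657.7, -14.9, 178.7]
eef_rot: [3.136, -0.002, 1.17]
ft_force: [0.3, 0.8, 0.4]
gripper_width: 85.4
finger_force: 0.0
```

>>> play_rows(
  rows=[
    [0, -0.06, -0.02, 0.01, -0.25],
    [0, -0.12, -0.03, 0.01, -0.5],
    [0, -0.18, -0.04, 0.01, -0.75],
    [0, -0.23, -0.04, 0.01, -1],
    [0, -0.23, -0.04, 0.01, -1],
    [0, -0.23, -0.04, 0.01, -1],
    [0, -0.23, -0.04, 0.01, -1],
    [0, -0.23, -0.04, 0.01, -1],
    [0, -0.23, -0.04, 0.01, -1],
    [0, -0.23, -0.04, 0.01, -1],
  ],
)

```text
clock: 26.55
eef_pos: [518.8, -38.7, 181.7]
eef_rot: [-3.141, 0.0, 0.67]
ft_force: [0.7, 0.3, -0.2]
gripper_width: 85.5
finger_force: 0.0
```

```bash
cat > st.py <<'E'
from h import *
import sys
# bottle cap in pocket + orange grip + head
st=arm.read_state(); print(st["eef_pos"].round(1),st["eef_rot"].round(3),st["clock"])
for n in ["wrist","top","scene"]:
    s=snap(n); P=cloud(s); cv2.imwrite(f"pics/{sys.argv[1]}_{n}.png",s["color"]); hsv=cv2.cvtColor(s["color"],cv2.COLOR_BGR2HSV)
    X,Y,Z=P[...,0],P[...,1],P[...,2]
    def rep(name,m):
        q=P[m]; 
        if len(q)<8: return
        c,r=cv2.minEnclosingCircle(q[:,:2].astype(np.float32)); w=np.linalg.lstsq(np.c_[q[:,:2],np.ones(len(q))],q[:,2],rcond=None)[0]
        print(n,name,len(q),"z",np.median(q[:,2]).round(1),"circ",np.round(c,1),round(r,1),"mid",((np.percentile(q,2,axis=0)+np.percentile(q,98,axis=0))/2).round(1),"slope",w[:2].round(3))
    work=(X>440)&(X<720)&(Y>-130)&(Y<260)
    rep("cap",work&(hsv[...,2]<75)&(Z>128)&(Z<142)&(X>570))
    rep("orange",work&(cv2.inRange(hsv,(5,150,130),(18,255,255))>0)&(Z>76)&(Z<86))
    rep("blue",work&(cv2.inRange(hsv,(100,120,60),(120,255,255))>0)&(Z>20))
    rep("headtop",work&(Z>270)&(Z<281)&(X>590)&(X<660)&(Y>120))
    rep("headblk",work&(Z>265)&(Z<285)&(X>590)&(X<660)&(Y>120)&(hsv[...,2]<70))
    rep("headlow",work&(Z>158)&(Z<200)&(X>560)&(X<680)&(Y>100))
    rep("yellow",work&(cv2.inRange(hsv,(22,120,120),(36,255,255))>0))
E
python3 st.py s1
```

```text
[518.8 -38.7 181.7] [-3.141  0.     0.67 ] 26.55
wrist cap 3061 z 132.0 circ [654.5 -13.5] 21.8 mid [650.  -15.7 131.5] slope [0.024 0.004]
wrist orange 625 z 80.9 circ [522.9 -37.1] 14.9 mid [523.  -36.6  80.7] slope [-0.009  0.008]
wrist blue 1455 z 28.1 circ [666.3 -77.1] 49.4 mid [666.3 -75.4  28. ] slope [-0.001  0.001]
top orange 15 z 80.7 circ [514.3 -37.4] 6.7 mid [514.  -37.   80.4] slope [-0.026 -0.205]
top headtop 39 z 275.3 circ [620.9 175.6] 7.9 mid [620.4 174.9 275.2] slope [0.063 0.119]
top headblk 19 z 275.2 circ [621.2 174.2] 5.9 mid [620.8 174.7 275.6] slope [ 0.127 -0.112]
top headlow 175 z 195.0 circ [620.7 175.4] 44.0 mid [617.2 174.7 186. ] slope [0.144 0.079]
scene cap 174 z 133.0 circ [656.8 -10.7] 20.9 mid [656.8 -10.1 132. ] slope [-0.017 -0.026]
scene orange 40 z 81.7 circ [522.8 -35.8] 13.7 mid [522.4 -34.4  80.8] slope [-0.026 -0.037]
scene blue 131 z 28.6 circ [667.3 -73.3] 48.0 mid [668.6 -72.9  26.2] slope [ 0.028 -0.293]
scene headtop 52 z 276.2 circ [622.1 177.2] 8.9 mid [622.4 176.2 274.6] slope [-0.123 -0.096]
scene headblk 42 z 274.9 circ [623.9 176.9] 7.6 mid [623.8 176.9 272.4] slope [-0.433 -0.008]
scene headlow 289 z 185.9 circ [624.2 177. ] 43.6 mid [640.6 180.  183.2] slope [-0.165 -0.064]
```

Bottle in the pocket, upright; sled at the stop. The pocket-to-head travel is about 193 mm in both cameras. Gripping the orange grip.

>>> play_rows(
  rows=[
    [0, 0.006, 0.003, 0, -0.25],
    [0, 0.006, 0.003, 0, -0.5],
    [0, 0.006, 0.003, 0, -0.75],
    [0, 0.006, 0.003, 0, -1],
    [0, 0.006, 0.003, -0.05, -1],
    [0, 0.006, 0.003, -0.1, -1],
    [0, 0.006, 0.003, -0.15, -1],
    [0, 0.006, 0.003, -0.2, -1],
    [0, 0.006, 0.003, -0.219, -1],
    [0, 0.006, 0.003, -0.219, -1],
  ],
)

```text
clock: 27.53
eef_pos: [518.9, -36.4, 46.9]
eef_rot: [-3.139, 0.007, 0.17]
ft_force: [-0.6, 0.7, -0.5]
gripper_width: 85.5
finger_force: 0.0
```

>>> play_rows(
  rows=[
    [0, 0, 0, 0, 0],
    [1, 0, 0, 0, 0],
    [1, 0, 0, 0, 0],
    [1, 0, 0, 0, 0],
    [1, 0, 0, 0, 0],
    [1, 0, 0, 0, 0],
    [1, 0, 0, 0, 0],
    [1, 0, 0, 0, 0],
    [1, 0, 0, 0, 0],
    [1, 0, 0, 0, 0],
  ],
  newtons=30,
)

```text
clock: 28.37
eef_pos: [521.8, -36.1, 51.2]
eef_rot: [-3.14, -0.0, 0.169]
ft_force: [-1.9, 4.9, 6.0]
gripper_width: 15.5
finger_force: 34.0
```

>>> play_rows(
  rows=[
    [1, -0.0005, 0.003, 0, 0],
    [1, -0.0015, 0.01, 0, 0],
    [1, -0.0035, 0.0215, 0, 0],
    [1, -0.0065, 0.038, 0, 0],
    [1, -0.0095, 0.0575, 0, 0],
    [1, -0.013, 0.079, 0, 0],
    [1, -0.017, 0.1, 0, 0],
    [1, -0.0205, 0.1215, 0, 0],
    [1, -0.024, 0.143, 0, 0],
    [1, -0.0265, 0.1595, 0, 0],
  ],
)

```text
clock: 29.2
eef_pos: [505.5, 59.2, 51.2]
eef_rot: [3.141, 0.0, 0.17]
ft_force: [-3.8, -3.0, 7.6]
gripper_width: 15.6
finger_force: 34.4
```

>>> play_rows(
  rows=[
    [1, -0.0025, 0.0165, 0, 0],
    [1, -0.0055, 0.033, 0, 0],
    [1, -0.009, 0.0525, 0, 0],
    [1, -0.012, 0.0725, 0, 0],
    [1, -0.0155, 0.092, 0, 0],
    [1, -0.0185, 0.11, 0, 0],
    [1, -0.021, 0.125, 0, 0],
    [1, -0.023, 0.1365, 0, 0],
    [1, -0.024, 0.1445, 0, 0],
    [1, -0.025, 0.1495, 0, 0],
  ],
)

```text
clock: 30.03
eef_pos: [490.2, 148.8, 51.2]
eef_rot: [3.141, 0.001, 0.17]
ft_force: [-5.6, -1.9, 9.3]
gripper_width: 15.5
finger_force: 34.6
```

>>> play_rows(
  rows=[
    [1, 0, 0.003, 0, 0],
    [1, -0.001, 0.006, 0, 0],
    [1, -0.0015, 0.0085, 0, 0],
    [1, -0.0015, 0.0085, 0, 0],
    [1, -0.0015, 0.0085, 0, 0],
    [1, -0.0015, 0.0085, 0, 0],
    [1, -0.0015, 0.0085, 0, 0],
    [1, -0.0015, 0.0085, 0, 0],
    [1, -0.0015, 0.0085, 0, 0],
    [1, -0.0015, 0.0085, 0, 0],
  ],
)

```text
clock: 30.87
eef_pos: [489.4, 153.7, 51.2]
eef_rot: [-3.142, 0.001, 0.17]
ft_force: [-6.3, -1.1, 9.2]
gripper_width: 15.3
finger_force: 34.6
```

```bash
python3 st.py s2
```

```text
[489.4 153.7  51.2] [-3.142e+00  1.000e-03  1.700e-01] 30.8667
wrist orange 2113 z 80.9 circ [490.  152.9] 15.3 mid [490.5 153.   80.7] slope [ 0.    -0.008]
top blue 78 z 27.4 circ [663.1 -74.6] 45.5 mid [663.4 -74.7  26.7] slope [-0.033  0.252]
top headtop 39 z 274.6 circ [620.8 175.9] 8.1 mid [621.  175.3 274.4] slope [0.005 0.137]
top headblk 19 z 275.2 circ [620.9 175.2] 6.8 mid [620.9 175.2 274.7] slope [-0.07   0.173]
top headlow 166 z 193.7 circ [620.6 175.6] 43.8 mid [618.6 174.6 186.2] slope [0.149 0.082]
scene cap 76 z 132.2 circ [631.9 186.5] 16.5 mid [632.7 186.3 131.5] slope [-0.153 -0.092]
scene blue 124 z 28.3 circ [666.9 -73.6] 47.5 mid [668.1 -72.5  26.4] slope [ 0.037 -0.297]
scene headtop 51 z 276.8 circ [622.3 176.2] 8.0 mid [622.8 176.9 274.8] slope [-0.235 -0.133]
scene headblk 56 z 276.4 circ [622.4 176.9] 8.2 mid [623.3 176.3 272.6] slope [-0.505 -0.224]
scene headlow 294 z 186.2 circ [623.7 176.6] 43.7 mid [640.1 180.  182.9] slope [-0.16  -0.067]
```

>>> play_rows(
  rows=[
    [1, 0, 0, 0, 0],
    [0, 0, 0, 0, 0],
    [0, 0, 0, 0, 0],
    [0, 0, 0, 0, 0],
    [0, 0, 0, 0, 0],
    [0, 0, 0, 0.03, 0],
    [0, 0, 0, 0.07, 0],
    [0, 0, 0, 0.12, 0],
    [0, 0, 0, 0.17, 0],
    [0, 0, 0, 0.2, 0],
  ],
)

```text
clock: 31.85
eef_pos: [491.1, 153.8, 173.7]
eef_rot: [-3.141, -0.004, 0.17]
ft_force: [1.1, -0.1, 1.0]
gripper_width: 85.1
finger_force: 0.0
```

>>> play_rows(
  rows=[
    [0, -0.02, 0, 0, 0],
    [0, -0.05, 0, 0, 0],
    [0, -0.08, 0, 0, 0],
    [0, -0.08, 0, 0, 0],
    [0, -0.08, 0, 0, 0],
    [0, -0.08, 0, 0, 0],
    [0, -0.08, 0, 0, 0],
    [0, -0.08, 0, 0, 0],
    [0, -0.08, 0, 0, 0],
    [0, -0.08, 0, 0, 0],
  ],
)

```text
clock: 32.68
eef_pos: [442.1, 153.5, 170.3]
eef_rot: [3.142, 0.0, 0.169]
ft_force: [0.2, 0.4, 0.7]
gripper_width: 85.7
finger_force: 0.0
```

```bash
python3 st.py s3|grep -E "orange|cap|\["
python3 - <<'E'
import cv2,numpy as np
a=cv2.imread("pics/s3_scene.png")[160:320,250:430]; b=cv2.imread("pics/s3_wrist.png")
cv2.imwrite("pics/fin.png",np.hstack([cv2.resize(a,(360,320),interpolation=cv2.INTER_CUBIC),cv2.resize(b[:,100:540],(352,320))]))
E
```

```text
[442.1 153.5 170.3] [3.142 0.    0.169] 32.6833
wrist orange 725 z 80.8 circ [489.8 152.6] 14.8 mid [489.9 152.5  80.9] slope [0.004 0.015]
top blue 81 z 27.3 circ [664.2 -75.4] 45.8 mid [664.1 -74.9  27.2] slope [-0.039  0.215]
top headtop 38 z 274.8 circ [621.4 175.8] 8.0 mid [621.2 175.2 274. ] slope [-0.008  0.135]
top headblk 21 z 275.0 circ [622.2 175.3] 7.4 mid [621.8 175.  274.1] slope [-0.322  0.262]
top headlow 163 z 192.8 circ [620.7 175.7] 44.0 mid [618.4 173.  185.9] slope [0.145 0.083]
scene cap 74 z 132.0 circ [632.8 186.9] 16.2 mid [632.6 186.2 131.5] slope [-0.132 -0.095]
scene blue 129 z 28.6 circ [667.1 -75.1] 47.6 mid [667.9 -72.5  26. ] slope [ 0.025 -0.23 ]
scene headtop 53 z 276.6 circ [622.3 176.1] 8.7 mid [622.6 176.6 274.3] slope [-0.206 -0.148]
scene headblk 44 z 274.5 circ [624.6 176.3] 6.8 mid [624.9 177.1 272. ] slope [-0.621 -0.231]
scene headlow 286 z 185.9 circ [623.2 176.5] 43.8 mid [640.6 179.7 183.6] slope [-0.159 -0.079]
```

View pics/fin.png

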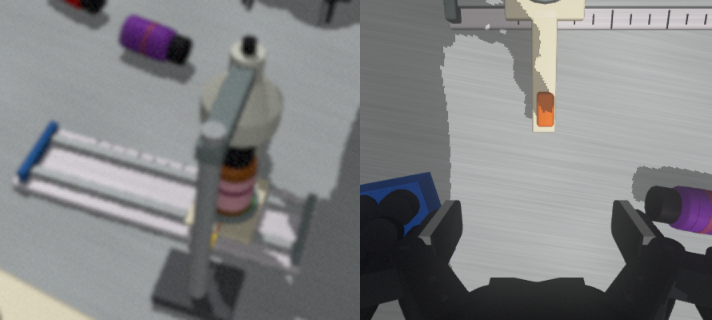

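The bottle stands upright in the pocket under the head (left picture, (237,185)), and the arm is clear. From the grip, the pocket is at (622.9, 175.1) and the head axis at about (622, 176), so the error is about 1 mm.

```bash
python3 -c "
from workcell import arm
print(arm.close_job())"
```

```text
the job is handed in; nothing more can be done
None
```

I handed the job in at about 33 s: the bottle stands upright in the sled's pocket, about 1 mm from the head's axis by my measurement, and the arm is clear; no verdict came back. While I was standing it up, the bottle slipped from the fingers and rocked briefly before settling upright.

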